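# Lock the stop screw of a tag-engraving rest

## Robot

A 6-joint arm with a two-finger parallel gripper is mounted at the origin on the work surface. World frame = base frame: x ahead of the robot, y to its left, z up, the work surface at z = 0. Lengths are in mm, angles in rad, forces in N, time in s.
With the tool pointing down it reaches from about 375 to 975 mm from the base axis. Payload 3.8 kg.
Tool frame: the origin (TCP) lies midway between the tips of the shut fingers; the grasp point (between the pads) lies manip.grasp_offset behind it (manip.grasp_offset is the distance from the TCP to the grasp point, in mm); z points along the fingers, y is the line along which they close (so a half turn about z gives the same grasp; the last joint's range is limited). The gripper opens to 88 mm and grips with 3 to 60 N. Pads are 18 mm wide; open, the fingers measure 123 mm over their backs; the gripper's body (75 mm by 187 mm) begins 45 mm behind the grasp point.
Start: joints at [1.216, 0.264, 1.604, -0, 1.274, -0.037], TCP at [210.92, 641.195, 238.706] pointing down, gripper open.
Joint ranges: [-2.63, 2.63], [-0.94, 2.18], [0.31, 2.57], [-1.31, 4.45], [0, 2.66], [-2.55, 2.55]. Speed limits (rad/s): [2.57, 2.57, 3.14, 3.14, 3.14, 3.14].

## Interface

Orientations are given as a unit quaternion [x, y, z, w].
In Python, from station import manip, viewer, masks_of gives the robot as it stands.
- The arm moves only by the tool play_rows, never from a script. Its argument "rows" is a list of rows, each a list of 7 numbers: the shift along the tool's x, y, z scaled (see below), then the turn, a rotation vector about the tool's x, y, z scaled (see below), then the closure, from -1 (fully open) to 1 (shut), so that 0 is half open. A call has 1 to 10 rows; each row shifts and turns the commanded pose from where the row before left it, along the tool's axes as they then stand; what a row does not reach is not made up. The controller multiplies each number of a shift by 0.3 m and each number of a turn by 180 degrees. A row lasts 1/10 s, in which the tool goes at most 50 mm and 8.59 degrees, less where a joint would pass 70% of its speed; a pose out of reach is approached as far as the arm can. A call with a number of a shift or a turn outside -1 to 1 is refused whole. A call with a gripper value outside its range is refused whole. The fingers move at their own pace and stop on an object; "squeeze" is the grip in N (left out, the last holds). Time passes only in rows, so rows that do not move let the fingers close. It gives the time, the measured TCP pose, the force, the opening and the grip force at its end, in the units of the state.
- manip.sense(): the state, without advancing time (a new reading comes with each control period).
- viewer.snapshot(name): name is "side" or "top" or "wrist"; returns a dict with "pixels" (420x560x3 uint8, red, green, blue), "z_map" (420x560 float32, mm along the optical axis (not along the pixel's ray), 0 where there is no reading), "mtx" (3x3 intrinsics, pixels), "T" (4x4, takes a point from camera to world coordinates). Camera axes: x right, y down, z forward; pixel columns grow to the right and rows downward; lengths in mm; the calibration is good to about 2 mm. A picture is of the moment at which its call begins.
- manip.sign_off(): hands the job in; it is judged then, once.
Trained networks look in a picture, given as the dict that the camera call returned (one of the last four; its "shot" number tells which), for a name from the list of things; names that differ only in an ending like _2 or _b are one class to them, and where a whole thing is asked for, a point or a joint stands for the part that bears it (a point fixed in the world has none). Each returns a list of dicts, best first, with "score" (0 to 1); they miss things now and then, are a little off and sometimes report something else, mostly with a low value. They report only what shows in the picture. A call takes as long as a camera call. They do not tell look-alikes from the thing itself.
- masks_of(picture, target): "mask" (420x560 bool, what is visible of it) and "uv" ([column, row] in pixels, amid what is visible of it).
The state is a dict: "time_s": time; "q": joint angles; "joint_velocities": joint speeds; "tau": joint torques, N m; "tcp_pos": TCP position; "eef_rot": TCP orientation; "contact_force": force on the tool from outside, world axes, zero at the start; "moment": the same for the moment, N m; "gripper_width": opening from 0.0 (shut) to 1.0 (fully open); "gripper_force": force on a finger pad.
Only numpy, scipy, OpenCV 4.12 (cv2) and the standard library are available. Lean on these libraries where they do the work, as an engineer would, in place of code of your own. Each camera call takes 0.05 s, during which the arm holds its last target. There are 200 camera calls.

## Task

Lock the setting of the stop screw on the tag-engraving rest: drop the loose holding key over the screw's wing head with its arm in the forked post, so the screw cannot turn along. Then swing the jam nut's lever clockwise (seen from above) until the nut seats and is firmly tight, about 13 N at the red knob, without over-tightening it or letting the screw turn off its setting. Let go, leave the key fitted, and leave the other things on the table alone.

Things in the scene. Friction and masses are not known exactly. Their poses are not given: they have to be found in the camera images.
- rest: Aluminium tag-engraving rest, fixed to the table wherever it stands: plate 195 x 125 x 14 mm. Origin on the vertical screw axis at table height, z up, x towards the forked post. A low black pad with a brass tag (27 mm high) stands at x = 45, y = -40 mm.
- screw (a joint): Steel stop screw on the rest's vertical axis. 0 rad = its setting: wing head along rest x; positive clockwise from above; starts within 0.04 rad of 0. Its friction (0.05 Nm) is less than the nut's drag, so a screw that is not held turns along with the nut. Held by the fitted key it keeps about 0.13 rad of play, which is allowed.
- screw_head (a point): On the screw axis at the foot of the wing head: top of the round steel collar (26 mm across), 56 mm above the table. The wing head rises 15 mm from here: 36 mm long, 10 mm thick, its top edge rounded.
- key: Loose holding key, bright steel, about 160 g, lying flat, 10 mm thick. Origin: centre of its slot, on the underside; z up, x along its arm. Slot 39.4 mm (x) by 12.8 mm (y) right through, in a 55 x 29 mm frame; arm 12 mm wide to x = 113 mm. Fitted: underside flat on screw collar and post ledge (origin at point screw_head), arm between the cheeks, its x along rest x; 1.5 mm of play each side.
- key_tab (a point): Grip point in the pale wooden upright tab of the key: tab 34 mm along key x, 12 mm thick along key y, from 10 to 44 mm above the key's underside; this point is 30 mm above the underside and 38 mm from the slot centre along +x, near the centre of mass.
- knob_mid (a point): Middle of the upright red knob at the lever's end: 14 mm diameter, 42 to 78 mm above the table (this point at 62), on a 60 mm circle about the screw axis. It spins freely on its pin, so hold or push it. Loose, the nut takes about 2.5 N here; once seated it stops dead up to 7 N, then yields about 1 mm per N.
- dish: Bystander: shallow loose brass dish, 100 mm across, 22 mm high, origin under its centre.
- weight: Bystander: loose brass paperweight, 48 mm across, 50 mm high, origin under its centre.
- card_box: Bystander: open cardboard box of cards, 120 x 160 x 50 mm, origin under its centre.
- post (a point): Middle of the ledge in the forked post of the rest, 95 mm from the screw axis along rest x, 56 mm above the table. Two cheeks beside it (each 14 mm along x, 8 mm thick, rounded tops at 72 mm height) leave a gap of 15.2 mm for the key's arm.
- washer (a joint): Load on the jam nut, as wind-up of the spring washer under it, in rad: 0 until the nut seats, growing only while the seated nut is driven with more than about 7 N at the knob, roughly 0.06 rad more for every 4 N beyond. It stays wound when the lever is let go, up to 0.1 rad.
- nut: Brass jam nut below the wing head, with a lever to the red knob; origin on the screw axis at table height, z up (yaw has no fixed zero). Clockwise from above tightens. Starts 0.7 to 1.5 rad short of its seat. Where the lever points when it seats differs every time by up to 45 degrees (always on the rest's +y side) and is found by feel only.
There are look-alikes about, which are no part of the job. Of the things shaped like the rest, the aluminium one is meant.

How it is judged (in metres and radians):
On the way, in this order (a step that is already met when the one before it is completed fails the run):
1. the key is fitted: slot over the wing head, flat on the collar, arm in the forked post (distance between key and screw_head below 0.005 m and angle between the x axis of key and the x axis of rest, either way round below 0.1 rad and angle between key's own z axis and vertical below 0.08 rad and x of key_tab in the frame of rest above 0 m), for 0.2 s.
2. the nut is tightened firmly on its seat (8 N or more at the knob) with the key holding the screw (value of joint washer above 0.03 rad and distance between key and screw_head below 0.006 m), for 0.1 s.
At the end, for the whole second after the job is handed in: The nut stays tight (spring washer wound 0.02 rad or more), the screw is within 0.22 rad (12 degrees) of its setting, the key lies fitted (within 6 mm of home, flat, arm in the post), all at rest (value of joint washer above 0.02 rad and value of joint screw between -0.22 and 0.22 rad and distance between key and screw_head below 0.006 m and angle between key's own z axis and vertical below 0.08 rad and angle between the x axis of key and the x axis of rest, either way round below 0.1 rad and linear speed of key below 0.02 m/s and angular speed of nut below 0.1 rad/s); the robot touches nothing.
It fails at once if the jam nut is over-tightened (more than about 18 N at the knob) (value of joint washer above 0.17 rad).
It fails at once if the screw is turned more than 0.3 rad (17 degrees) off its setting (value of joint screw above 0.3 rad or value of joint screw below -0.3 rad).
It fails at once if the dish, the weight or the card box is moved by more than 30 mm (distance of any of dish, weight, card_box from where it was at the start of the episode above 0.03 m).
It also fails if it takes over 70 s, if anything falls off the work surface, if the arm or the gripper's body presses on something with over 40 N, if the wrist force passes 120 N, or if a joint passes its speed limit or range.

## Working session

There is one attempt and no reset: what is moved stays moved. The work goes in short steps, Python scripts to look and compute and a tool call to move; the robot and the scene stay as the last step left them, time stands still between calls to the robot, and variables do not carry over. Pictures are saved under pics/ and viewed, at most 10 in all, crops included, and the job is handed in when it is done.

Besides the shell and the picture viewer there is one more tool, called after ">>>" as name([rows], argument=value, ...), one row to a line, values as JSON. play_rows: Moves the arm, as the interface text tells. Shifts and turns lie within -1 to 1; 1 stands for 0.3 m of shift or 180 degrees of turn. Its arguments: {"type":"object","properties":{"rows":{"type":"array"},"squeeze":{"type":"number"}},"required":["rows"]}

```bash
mkdir -p pics; ls; cat > h.py <<'E'
import numpy as np, cv2
from station import manip, viewer, masks_of
def save(p,n): cv2.imwrite('pics/'+n,p['pixels'][:,:,::-1])
def cloud(p):
    K=p['mtx'];T=p['T'];z=p['z_map'].astype(float)
    v,u=np.mgrid[0:z.shape[0],0:z.shape[1]]
    P=np.stack([(u-K[0,2])*z/K[0,0],(v-K[1,2])*z/K[1,1],z],-1)
    W=P@T[:3,:3].T+T[:3,3]; W[z<=0]=np.nan
    return W
E
python3 - <<'E'
from h import *
s=manip.sense();print(manip.grasp_offset,s['tcp_pos'],s['eef_rot'],s['gripper_width'])
for n in ('top','side'):
    p=viewer.snapshot(n);W=cloud(p);save(p,n+'1.png');print(n,p['T'].round(2).tolist(),p['mtx'].tolist())
    for t in ('rest','key','key_tab','nut','knob_mid','screw','dish','weight','card_box'):
        try:
            for d in masks_of(p,t):
                w=W[d['mask']];print(t,round(d['score'],2),np.round(d['uv']),int(d['mask'].sum()),np.nanmedian(w,0).round(),np.nanmax(w[:,2]).round())
        except Exception as e: print(t,e)
E
```

```text
pics
18.700000000000003 [210.68225619 640.51580354 237.39992716] [ 1.58231701e-01  9.87401376e-01 -1.09778306e-03 -2.15547363e-04] 0.9992395253970965
top [[-0.01, -1.0, 0.09, 368.48], [-1.0, 0.01, -0.0, 17.48], [0.0, -0.09, -1.0, 1226.65], [0.0, 0.0, 0.0, 1.0]] [[528.4611153364045, 0.0, 271.03282057744843], [0.0, 528.4611153364045, 209.45388516422648], [0.0, 0.0, 1.0]]
rest 0.76 [411. 317.] 4974 [ 230. -297.   16.] 85.0
rest 0.68 [264. 178.] 4597 [550.  26.  16.] 84.0
key 0.55 [156. 212.] 482 [467. 280.  12.] 49.0
key_tab 0.87 [154. 214.] 507 [471. 279.  12.] 49.0
nut 0.68 [268. 193.] 130 [503.  22.  44.] 84.0
nut 0.67 [426. 342.] 216 [ 181. -325.   45.] 85.0
nut 0.66 [404. 218.] 1429 [ 450. -293.   12.] 28.0
nut 0.62 [185. 320.] 200 [229. 206.  44.] 85.0
knob_mid 0.42 [436. 348.] 27 [ 169. -329.   77.] 85.0
screw 0.86 [180. 315.] 411 [248. 221.  47.] 85.0
screw 0.8 [268. 181.] 314 [533.  22.  54.] 84.0
dish 0.71 [405. 219.] 1461 [ 449. -293.   12.] 28.0
weight 0.97 [170. 108.] 391 [710. 235.  35.] 58.0
weight 0.51 [402. 219.] 1509 [ 449. -293.   12.] 28.0
card_box 0.7 [380.  98.] 41
[... 311 characters left out ...]
]
rest 0.79 [185. 197.] 1734 [267. 215.  14.] 77.0
rest 0.65 [170. 332.] 6407 [ 230. -322.   14.] 79.0
rest 0.59 [297. 219.] 2291 [545.  11.  14.] 78.0
key 0.79 [253. 184.] 283 [480. 278.   9.] 44.0
key_tab 0.62 [253. 184.] 361 [482. 279.   8.] 45.0
nut 0.73 [171. 192.] 174 [222. 198.  41.] 77.0
nut 0.58 [143. 325.] 564 [ 186. -324.   41.] 79.0
knob_mid 0.66 [128. 326.] 191 [ 169. -336.   64.] 79.0
knob_mid 0.54 [163. 187.] 84 [213. 188.  57.] 78.0
screw 0.67 [289. 213.] 316 [528.  19.  43.] 75.0
screw 0.61 [179. 192.] 313 [246. 219.  46.] 78.0
dish 0.87 [290. 303.] 1507 [ 453. -278.   11.] 23.0
dish 0.42 [282. 215.] 242 [510.  19.  41.] 78.0
weight 0.65 [331. 182.] 229 [712. 226.  26.] 51.0
```

View pics/top1.png

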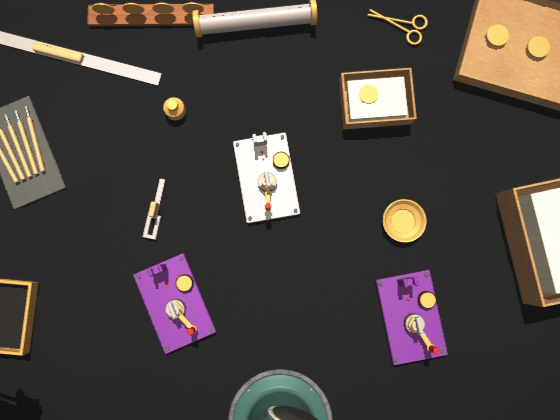

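View pics/side1.png

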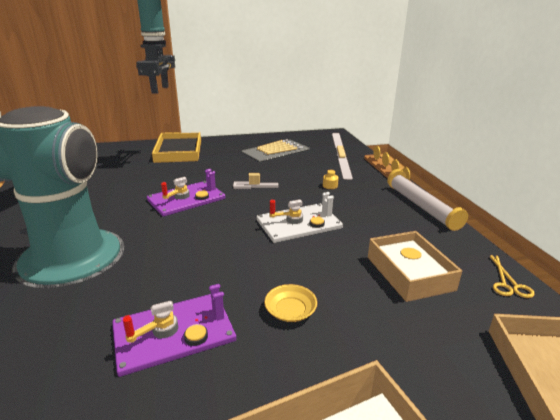

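Top view: candidates for the rest are the aluminium one (267,180) and two purple ones, (175,305) and (412,318). I choose the aluminium one. The key is at (154,210), with its frame at (152,228) and arm tip at (162,182). No second key shows. The lever points to the robot, with its red knob at (268,206). The side view agrees: rest (297,219), key (253,184).

```bash
cat >> h.py <<'E'
from scipy.spatial.transform import Rotation as R
def go(pos,yaw=None):
    """TCP target (mm), yaw = world angle of tool y axis (mod pi), tool down. Prints shift in tool axes (units) and turn."""
    s=manip.sense();p=np.array(s['tcp_pos']);r=R.from_quat(s['eef_rot']);M=r.as_matrix()
    d=M.T@(np.array(pos)-p)/300
    t=0;rv=np.zeros(3)
    cur=np.arctan2(M[1,1],M[0,1])
    if yaw is not None:
        dy=(yaw-cur+np.pi/2)%np.pi-np.pi/2
        y=cur+dy; Y=np.array([np.cos(y),np.sin(y),0]);Z=np.array([0,0,-1.]);X=np.cross(Y,Z)
        rv=(r.inv()*R.from_matrix(np.stack([X,Y,Z],1))).as_rotvec()/np.pi
    print('tcp',p.round(1),'yaw',round(cur,3),'q6',np.round(s['q'][5],2),'F',np.round(s['contact_force'],1),'w',round(s['gripper_width'],3),'t',s['time_s'])
    print('shift',d.round(4),'turn',rv.round(4),'rows>=',np.linalg.norm(d)*6, np.linalg.norm(rv)*180/8.59)
E
python3 - <<'E'
from h import *
p=viewer.snapshot('top');W=cloud(p)
k=(np.abs(W[...,0]-480)<90)&(np.abs(W[...,1]-280)<50)&(W[...,2]>4)
q=W[k];m=q[:,2]<25
print('key',len(q),cv2.minAreaRect(q[m][:,:2].astype(np.float32)),'tab',q[q[:,2]>30].mean(0),q[m][:,:2].min(0),q[m][:,:2].max(0))
c=q[m][:,:2];u,s,v=np.linalg.svd(c-c.mean(0));print('axis',v[0])
k=(np.abs(W[...,0]-550)<140)&(np.abs(W[...,1]-25)<100)&(W[...,2]>6)
print('plate',cv2.minAreaRect(W[k][:,:2].astype(np.float32)))
h=W[k];h=h[h[:,2]>52]; print('high',np.c_[h,].round()[::3].tolist())
go((482,279,220),np.pi/2-.1)
E
```

```text
key 907 ((480.35797119140625, 280.4735412597656), (179.19642639160156, 98.96070861816406), 0.22223322093486786) tab [478.57038261 281.38251381  43.4092862 ] [390.93370433 230.69922021] [569.99351507 329.7889833 ]
axis [-0.99792592  0.06437285]
plate ((549.9644775390625, 24.933387756347656), (199.44859313964844, 277.3926696777344), 89.96514892578125)
high [[646.0, 30.0, 69.0], [644.0, 30.0, 69.0], [641.0, 54.0, 70.0], [641.0, 32.0, 69.0], [641.0, 25.0, 73.0], [639.0, 50.0, 71.0], [639.0, 32.0, 70.0], [637.0, 25.0, 77.0], [636.0, 50.0, 73.0], [640.0, 44.0, 57.0], [640.0, 37.0, 56.0], [637.0, 30.0, 70.0], [634.0, 54.0, 75.0], [634.0, 48.0, 72.0], [638.0, 41.0, 54.0], [638.0, 35.0, 56.0], [634.0, 28.0, 73.0], [631.0, 52.0, 75.0], [635.0, 46.0, 58.0], [634.0, 39.0, 61.0], [635.0, 32.0, 60.0], [632.0, 26.0, 72.0], [630.0, 50.0, 71.0], [632.0, 44.0, 60.0], [633.0, 37.0, 58.0], [630.0, 30.0, 70.0], [630.0, 23.0, 69.0], [628.0, 48.0, 69.0], [630.0, 41.0, 59.0], [630.0, 35.0, 59.0], [627.0, 28.0, 72.0], [626.0, 52.0, 67.0], [626.0, 46.0, 70.0], [629.0, 39.0, 56.0], [628.0, 32.0, 57.0], [629.0,
[... 734 characters left out ...]
, 20.0, 69.0], [535.0, 13.0, 56.0], [533.0, 29.0, 55.0], [531.0, 22.0, 72.0], [532.0, 15.0, 60.0], [530.0, 29.0, 60.0], [528.0, 22.0, 74.0], [531.0, 15.0, 54.0], [526.0, 24.0, 74.0], [526.0, 18.0, 71.0], [525.0, 20.0, 67.0], [523.0, 22.0, 67.0], [486.0, 27.0, 81.0], [486.0, 20.0, 80.0], [484.0, 22.0, 80.0], [482.0, 29.0, 73.0], [482.0, 22.0, 75.0], [481.0, 16.0, 83.0], [479.0, 24.0, 83.0], [479.0, 18.0, 82.0], [477.0, 27.0, 76.0], [477.0, 20.0, 81.0], [476.0, 27.0, 72.0], [475.0, 20.0, 81.0], [474.0, 22.0, 65.0]]
tcp [210.9 641.2 238.7] yaw 1.253 q6 -0.04 F [ 0.5 -0.2 -0.7] w 1.0 t 1.05
shift [-1.2356 -0.8645  0.0624] turn [ 0.      0.     -0.0693] rows>= 9.056015529738536 1.4526924942771455
```

>>> play_rows([
  [-0.124,-0.087,0.006,0,0,0,-1],
  [-0.124,-0.087,0.006,0,0,0,-1],
  [-0.124,-0.087,0.006,0,0,0,-1],
  [-0.124,-0.087,0.006,0,0,0,-1],
  [-0.124,-0.087,0.006,0,0,0,-1],
  [-0.124,-0.087,0.006,0,0,0,-1],
  [-0.124,-0.087,0.006,0,0,0,-1],
  [-0.124,-0.087,0.006,0,0,0,-1],
  [-0.124,-0.087,0.006,0,0,0,-1],
  [-0.124,-0.087,0.006,0,0,-0.034,-1],
])

```text
time_s: 2.05
tcp_pos: [483.7, 275.4, 221.0]
eef_rot: [0.104, 0.995, 0.0, 0.0]
contact_force: [0.4, -0.4, -0.1]
gripper_width: 1.003
gripper_force: 0.0
```

>>> play_rows([
  [0,0,0,0,0,0,-1],
  [0,0,0,0,0,0,-1],
])

```text
time_s: 2.25
tcp_pos: [483.1, 276.3, 220.7]
eef_rot: [0.107, 0.994, 0.0, -0.0]
contact_force: [-0.8, 0.4, -1.2]
gripper_width: 1.001
gripper_force: 0.0
```

```bash
python3 - <<'E'
from h import *
p=viewer.snapshot('wrist');save(p,'w1.png');W=cloud(p)
print(p['T'].round(2).tolist(),p['mtx'].tolist())
for t in ('key','key_tab'):
    for d in masks_of(p,t):
        m=d['mask'];w=W[m];w=w[np.isfinite(w[:,0])]
        print(t,d['score'],d['uv'],m.sum(),np.median(w,0).round(1),'tab',w[w[:,2]>30].mean(0).round(1) if (w[:,2]>30).any() else 0)
        c=w[(w[:,2]>3)][:,:2].astype(np.float32);print(cv2.minAreaRect(c))
        c2=cv2.minAreaRect(np.argwhere(m)[:,::-1].astype(np.float32));print('px',c2)
go((480,281,220),1.36)
E
```

```text
[[0.21, 0.94, 0.28, 411.94], [0.98, -0.21, -0.06, 291.73], [-0.0, 0.28, -0.96, 367.79], [0.0, 0.0, 0.0, 1.0]] [[316.6375051458247, 0.0, 278.19837524285987], [0.0, 316.6375051458247, 208.54868891704606], [0.0, 0.0, 1.0]]
key 0.89 [285.0, 164.4] 1590 [464.1 284.   11.4] tab [478.  284.6  44.4]
((484.7658996582031, 282.9622497558594), (28.288082122802734, 139.79916381835938), 77.58113098144531)
px ((284.4999694824219, 178.0), (119.99998474121094, 24.999996185302734), 90.0)
key_tab 0.88 [284.8, 164.6] 1572 [464.7 284.3  11.4] tab [478.1 284.2  44.4]
((484.9141845703125, 283.49017333984375), (27.8944091796875, 139.81936645507812), 78.56021881103516)
px ((283.83197021484375, 177.8939208984375), (25.834238052368164, 120.30984497070312), 1.3019529581069946)
tcp [482.1 278.1 220.8] yaw 1.36 q6 -0.88 F [ 0.4 -0.6 -0.5] w 1.002 t 2.4
shift [0.0088 0.008  0.0027] turn [ 0.0001 -0.0001  0.0002] rows>= 0.07318289237879 0.004548156813976608
```

View pics/w1.png

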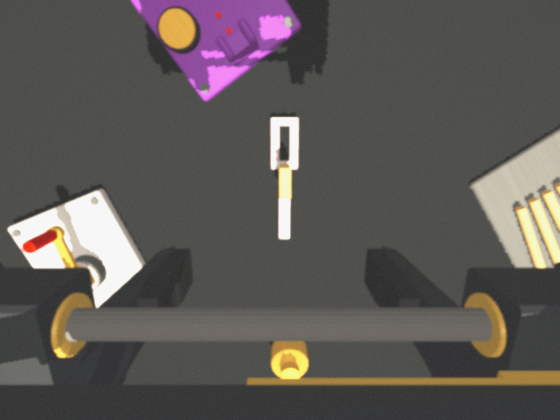

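The wrist view shows one key: frame at (284,140), tab at (285,182), arm tip at (284,238), aligned with the tool. The aluminium rest is at lower left, knob at (38,240). I go down on the tab.

```bash
python3 - <<'E'
from h import *
go((480,283.7,11.5),1.36)
E
```

```text
tcp [482.1 278.1 220.8] yaw 1.36 q6 -0.88 F [ 0.4 -0.6 -0.5] w 1.002 t 2.4
shift [0.0105 0.0165 0.6977] turn [ 0.0001 -0.0001  0.0002] rows>= 4.187698041247834 0.004548156813976608
```

>>> play_rows([
  [0.01,0.017,0.12,0,0,0,-0.2],
  [0,0,0.14,0,0,0,-0.2],
  [0,0,0.14,0,0,0,-0.2],
  [0,0,0.12,0,0,0,-0.2],
  [0,0,0.1,0,0,0,-0.2],
  [0,0,0.05,0,0,0,-0.2],
  [0,0,0.02,0,0,0,-0.2],
  [0,0,0,0,0,0,-0.2],
])

```text
time_s: 3.2
tcp_pos: [480.6, 283.3, 13.7]
eef_rot: [0.105, 0.994, -0.0, -0.0]
contact_force: [0.2, -0.0, 0.5]
gripper_width: 0.598
gripper_force: 0.0
```

```bash
python3 - <<'E'
from h import *
p=viewer.snapshot('side');cv2.imwrite('pics/s2.png',cv2.resize(p['pixels'][130:230,190:330,::-1],None,fx=5,fy=5))
go((480,283.7,11.5),1.36)
E
```

```text
tcp [481.5 283.6  14.7] yaw 1.361 q6 -0.87 F [-0.1 -0.2  0.6] w 0.597 t 3.25
shift [ 0.005  -0.0007  0.0107] turn [0.0003 0.0004 0.0002] rows>= 0.07095621326255426 0.011028394264143825
```

View pics/s2.png

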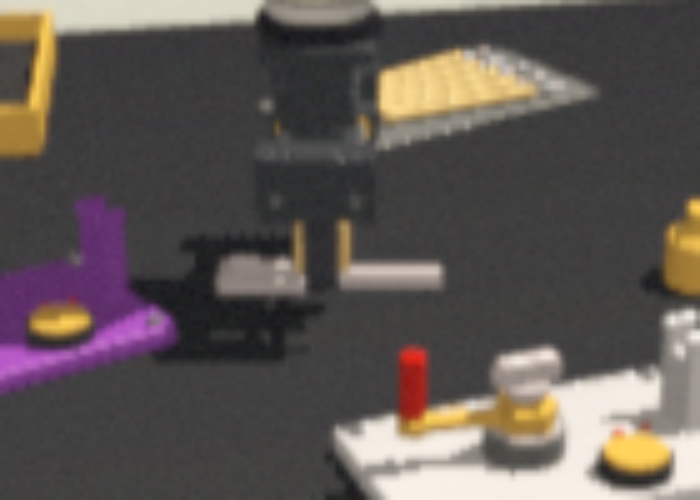

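The crop shows the fingers astride the wooden tab, centred along it (finger at (322,255), tab edges 298 and 345). I grip and lift.

>>> play_rows([
  [0,0,0.007,0,0,0,1],
  [0,0,0,0,0,0,1],
  [0,0,0,0,0,0,1],
  [0,0,0,0,0,0,1],
  [0,0,0,0,0,0,1],
  [0,0,0,0,0,0,1],
  [0,0,-0.05,0,0,0,1],
  [0,0,-0.12,0,0,0,1],
  [0,0,-0.15,0,0,0,1],
  [0,0,-0.15,0,0,0,1],
], squeeze=40)

```text
time_s: 4.25
tcp_pos: [480.0, 282.2, 154.2]
eef_rot: [0.105, 0.994, -0.0, -0.001]
contact_force: [0.4, 0.9, -1.8]
gripper_width: 0.135
gripper_force: 40.0
```

```bash
python3 - <<'E'
from h import *
go((575,30,150),np.pi/2+.13)
p=viewer.snapshot('wrist');save(p,'w2.png');W=cloud(p)
for d in masks_of(p,'key')[:1]:
        m=d['mask'];w=W[m];w=w[np.isfinite(w[:,0])];print(d['score'],d['uv'],m.sum(),np.median(w,0))
E
```

```text
tcp [480.  282.2 154.2] yaw 1.36 q6 -0.87 F [ 0.4  0.9 -1.8] w 0.135 t 4.25
shift [-0.4856 -0.7556  0.0141] turn [-0.0003 -0.0004 -0.1085] rows>= 5.389847930010776 2.274542221651729
0.77 [276.7, 220.5] 7489 [457.97193158 285.55769517 153.76505662]
```

>>> play_rows([
  [-0.04,-0.1,0,0,0,0,1],
  [-0.05,-0.12,0,0,0,0,1],
  [-0.05,-0.12,0,0,0,0,1],
  [-0.04,-0.1,0,0,0,0,1],
  [-0.02,-0.08,0,0,0,0,1],
  [0,0,0,0,0,-0.036,1],
  [0,0,0,0,0,-0.036,1],
  [0,0,0,0,0,-0.036,1],
  [0,0,0,0,0,0,1],
  [0,0,0,0,0,0,1],
])

```text
time_s: 5.35
tcp_pos: [506.4, 117.5, 152.4]
eef_rot: [-0.063, 0.998, -0.0, -0.0]
contact_force: [0.1, -0.4, -1.0]
gripper_width: 0.131
gripper_force: 40.0
```

```bash
python3 - <<'E'
from h import *
go((575,30,150),np.pi/2+.13)
p=viewer.snapshot('wrist');save(p,'w3.png')
E
```

```text
tcp [506.4 117.5 152.4] yaw 1.696 q6 -1.52 F [ 0.1 -0.4 -1. ] w 0.131 t 5.35
shift [-0.1902 -0.3179  0.0078] turn [-0.     -0.0002 -0.0014] rows>= 2.223018713721502 0.029581678672785272
```

View pics/w3.png

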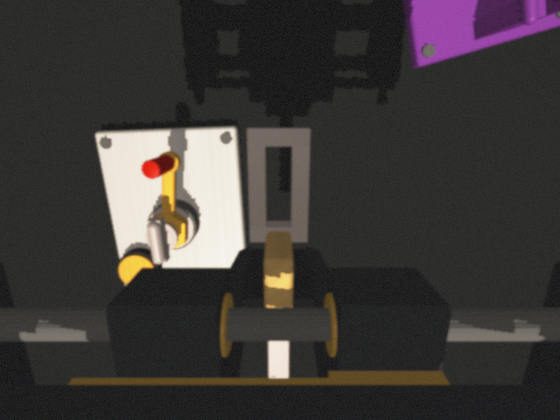

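The view has image up = towards the robot. The key's slot is at (285,178), the wing head at (157,243), the knob at (152,169); the post is hidden behind the gripper at the bottom. I shift forward to see the post as well.

>>> play_rows([
  [-0.1,0,0,0,0,0,1],
  [-0.12,0,0,0,0,0,1],
  [-0.1,0,0,0,0,0,1],
  [0,0,0,0,0,0,1],
  [0,0,0,0,0,0,1],
  [0,0,0,0,0,0,1],
])

```text
time_s: 6.0
tcp_pos: [600.8, 129.8, 152.0]
eef_rot: [-0.064, 0.998, -0.0, -0.001]
contact_force: [0.3, -0.2, -1.8]
gripper_width: 0.132
gripper_force: 40.0
```

```bash
python3 - <<'E'
from h import *
go((575,30,150),np.pi/2+.13)
p=viewer.snapshot('wrist');cv2.imwrite('pics/w4.png',cv2.resize(p['pixels'][40:300,40:330,::-1],None,fx=2.2,fy=2.2,interpolation=cv2.INTER_CUBIC))
np.savez('w4.npz',**{k:p[k] for k in('pixels','z_map','mtx','T')})
E
```

```text
tcp [600.8 129.8 152. ] yaw 1.699 q6 -1.53 F [ 0.3 -0.2 -1.8] w 0.132 t 6.0
shift [ 0.1277 -0.3189  0.0071] turn [-0.     -0.0006 -0.0007] rows>= 2.0612615433473964 0.019072821807555124
```

View pics/w4.png

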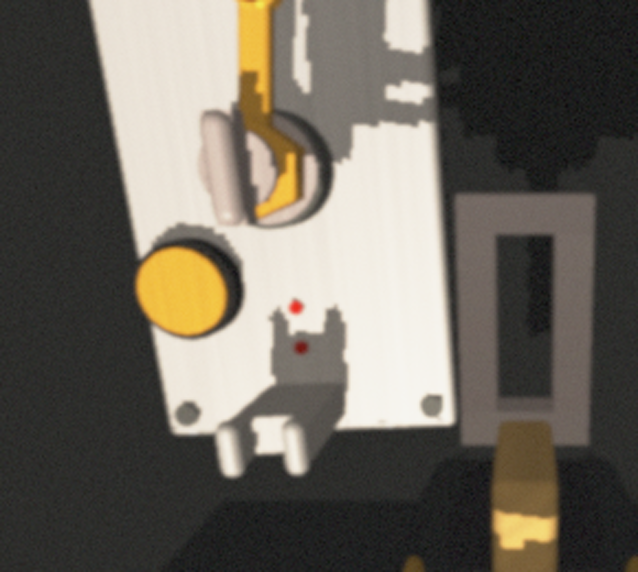

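The crop shows the wing head (ends at crop (213,113) and (232,222)), the two cheek tops at about (230,450) and (294,447), and the key's frame at right with its slot (497..554, 235..400).

```bash
cat >> h.py <<'E'
def ray(p,uv,z):
    uv=np.atleast_2d(uv).astype(float);K=p['mtx'];T=p['T']
    d=np.c_[(uv[:,0]-K[0,2])/K[0,0],(uv[:,1]-K[1,2])/K[1,1],np.ones(len(uv))]@T[:3,:3].T
    o=T[:3,3];return o+d*((z-o[2])/d[:,2])[:,None]
E
python3 - <<'E'
from h import *
p=dict(np.load('w4.npz'))
c=lambda a:(np.array(a,float)+.5)/2.2-.5+40
W=cloud(p)
def zz(a):
    u,v=c(a).round().astype(int).T[0:2] if 0 else c(a).round().astype(int); return np.round(np.nanmedian(W[v-1:v+2,u-1:u+2,2]),1)
for n,a in dict(wing=(222,165),cheekL=(230,450),cheekR=(294,447),fr1=(475,320),fr2=(575,320),fr3=(525,213),ledge=(262,436),plate=(370,300)).items(): print(n,zz(a))
wing=ray(p,c([(213,113),(232,222),(222,167)]),70);ch=ray(p,c([(230,450),(294,447)]),71.5)
print('wing',wing.round(1),np.linalg.norm(wing[1]-wing[0]),'ch',ch.round(1),np.linalg.norm(ch[1]-ch[0]))
for z in (146,149,152):
  k=ray(p,c([(455,193),(596,193),(590,445),(462,445)]),z);s=ray(p,c([(497,235),(554,235),(497,401),(552,401)]),z)
  print(z,k.round(1).tolist(),[np.linalg.norm(k[i]-k[(i+1)%4]).round(1) for i in range(4)],np.linalg.norm(s[0]-s[1]))
# pnp of frame: base height check
go((575,30,150))
m=ch.mean(0);w=wing[:2].mean(0);d=m-w;print('rest yaw',np.arctan2(d[1],d[0]),np.linalg.norm(d[:2]),'wing yaw',np.arctan2(*(wing[1]-wing[0])[[1,0]]))
E
```

```text
wing 71.8
cheekL 72.9
cheekR 73.4
fr1 151.4
fr2 151.2
fr3 151.0
ledge 57.7
plate 15.0
wing [[525.   22.6  70. ]
 [557.6  28.7  70. ]
 [540.8  25.5  70. ]] 33.11762776871699 ch [[636.8  29.3  71.5]
 [632.8  51.6  71.5]] 22.700896993825555
146 [[535.9, 106.3, 146.0], [532.1, 136.1, 146.0], [589.4, 143.6, 146.0], [593.2, 113.6, 146.0]] [np.float64(30.1), np.float64(57.8), np.float64(30.3), np.float64(57.8)] 12.35335267361069
149 [[535.8, 106.6, 149.0], [532.0, 135.8, 149.0], [588.2, 143.2, 149.0], [591.9, 113.7, 149.0]] [np.float64(29.5), np.float64(56.6), np.float64(29.7), np.float64(56.6)] 12.111423726526423
152 [[535.6, 106.8, 152.0], [532.0, 135.5, 152.0], [587.0, 142.7, 152.0], [590.7, 113.9, 152.0]] [np.float64(28.9), np.float64(55.5), np.float64(29.1), np.float64(55.5)] 11.869494779442155
tcp [600.7 129.8 152.2] yaw 1.699 q6 -1.53 F [-0.6 -0.2 -1.2] w 0.135 t 6.05
shift [ 0.1275 -0.3189  0.0076] turn [0. 0. 0.] rows>= 2.06119199296441 0.0
rest yaw 0.1568849376393255 94.68288783224307 wing yaw 0.1855952265101351
```

>>> play_rows([
  [0.03,-0.085,0,0,0,0,1],
  [0.035,-0.1,0,0,0,0,1],
  [0.03,-0.08,0,0,0,0,1],
  [0.0142,-0.05,0,0,0,0,1],
  [0,0,0.06,0,0,-0.01,1],
  [0,0,0.08,0,0,0,1],
  [0,0,0.04,0,0,0,1],
  [0,0,0,0,0,0,1],
  [0,0,0,0,0,0,1],
  [0,0,0,0,0,0,1],
])

```text
time_s: 7.05
tcp_pos: [582.6, 32.2, 99.8]
eef_rot: [-0.08, 0.997, -0.0, 0.001]
contact_force: [-0.4, 0.3, -1.8]
gripper_width: 0.13
gripper_force: 40.0
```

```bash
python3 - <<'E'
from h import *
go((580.3,31.9,96),np.pi/2+.16)
p=viewer.snapshot('wrist');a=p['pixels'][100:290,180:380,::-1]
q=viewer.snapshot('side');b=q['pixels'][160:255,250:350,::-1]
a=cv2.resize(a,(400,380),interpolation=cv2.INTER_CUBIC);b=cv2.resize(b,(400,380),interpolation=cv2.INTER_CUBIC)
cv2.imwrite('pics/w5.png',np.hstack([a,b]))
np.savez('w5.npz',**{k:p[k] for k in('pixels','z_map','mtx','T')})
E
```

```text
tcp [582.6  32.2  99.8] yaw 1.731 q6 -1.72 F [-0.4  0.3 -1.8] w 0.13 t 7.05
shift [0.0079 0.0004 0.0128] turn [-0.0001  0.0006 -0.    ] rows>= 0.09024089661102139 0.013462773767604998
```

View pics/w5.png

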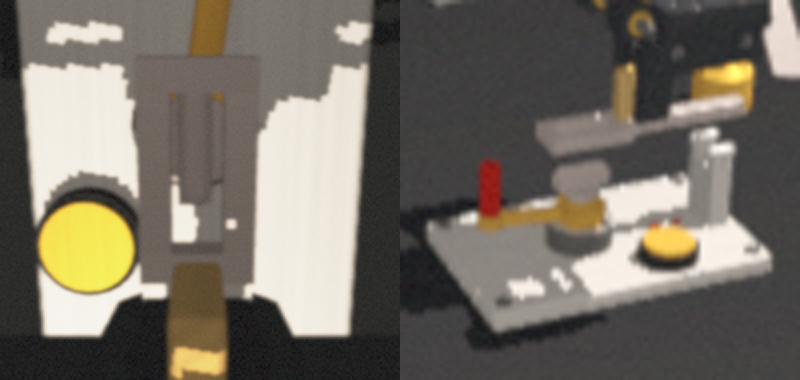

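```bash
python3 - <<'E'
from h import *
p=dict(np.load('w5.npz'));W=cloud(p)
c=lambda a:(np.array(a,float)+.5)/2-.5+np.array([180,100])
def zz(a):
    u,v=c(a).round().astype(int); return np.round(np.nanmedian(W[v-1:v+2,u-1:u+2,2]),1)
for n,a in dict(fl=(152,180),fr=(242,180),ft=(196,75),wing=(193,150),wing2=(195,185)).items(): print(n,zz(a))
zt=np.mean([zz((152,180)),zz((242,180)),zz((196,75))])
k=ray(p,c([(137,57),(259,57),(254,283),(141,283)]),zt);o=k.mean(0)
ax=(k[2]+k[3]-k[0]-k[1])[:2];yaw=np.arctan2(ax[1],ax[0]);print('key',o.round(1),yaw,[np.linalg.norm(k[i]-k[(i+1)%4]).round(1) for i in range(4)])
e=np.array([np.cos(yaw),np.sin(yaw)]);n=np.array([-e[1],e[0]])
def loc(a,z): d=(ray(p,c(a),z)-o)[:,:2];return np.c_[d@e,d@n].round(1).tolist()
print('slot top edges',loc([(168,150),(224,150),(196,95),(196,258)],zt))
print('slot far bottom',loc([(196,243)],zt-10))
print('wing ridge',loc([(193,110),(193,150),(195,200)],71.5),'end',loc([(195,206)],66),loc([(195,206)],70))
print('wing sides at 66',loc([(176,150),(210,150)],62))
E
```

```text
fl 98.7
fr 99.1
ft 99.0
wing 71.9
wing2 72.0
key [543.5  25.9  98.9] 0.15659548212280633 [np.float64(27.6), np.float64(55.1), np.float64(28.4), np.float64(55.1)]
slot top edges [[-6.2, -7.0], [-6.3, 6.2], [-19.1, -0.4], [20.9, -0.4]]
slot far bottom [[20.4, -0.4]]
wing ridge [[-12.3, -1.3], [-1.2, -1.3], [13.3, -0.8]] end [[16.6, -0.8]] [[15.5, -0.8]]
wing sides at 66 [[0.6, -6.4], [0.6, 3.6]]
```

>>> play_rows([
  [0.006,-0.003,0,0,0,0,1],
  [0,0,0.025,0,0,0,1],
  [0,0,0.02,0,0,0,1],
  [0,0,0.01,0,0,0,1],
  [0,0,0.01,0,0,0,1],
  [0,0,0.005,0,0,0,1],
  [0,0,0,0,0,0,1],
  [0,0,0,0,0,0,1],
])

```text
time_s: 7.95
tcp_pos: [580.2, 30.7, 77.7]
eef_rot: [-0.08, 0.997, -0.0, 0.0]
contact_force: [0.4, -0.2, -0.8]
gripper_width: 0.132
gripper_force: 40.0
```

```bash
python3 - <<'E'
from h import *
go((580.3,31.9,67.5),np.pi/2+.16)
p=viewer.snapshot('wrist');a=p['pixels'][100:290,180:380,::-1]
q=viewer.snapshot('side');b=q['pixels'][160:255,250:350,::-1]
a=cv2.resize(a,(400,380),interpolation=cv2.INTER_CUBIC);b=cv2.resize(b,(400,380),interpolation=cv2.INTER_CUBIC)
cv2.imwrite('pics/w6.png',np.hstack([a,b]))
np.savez('w6.npz',**{k:p[k] for k in('pixels','z_map','mtx','T')})
E
```

```text
tcp [580.2  30.7  77.7] yaw 1.731 q6 -1.72 F [ 0.4 -0.2 -0.8] w 0.132 t 7.95
shift [-0.0009  0.0038  0.0341] turn [-0.      0.0001 -0.0001] rows>= 0.20580553502297372 0.0022498994715857935
```

View pics/w6.png

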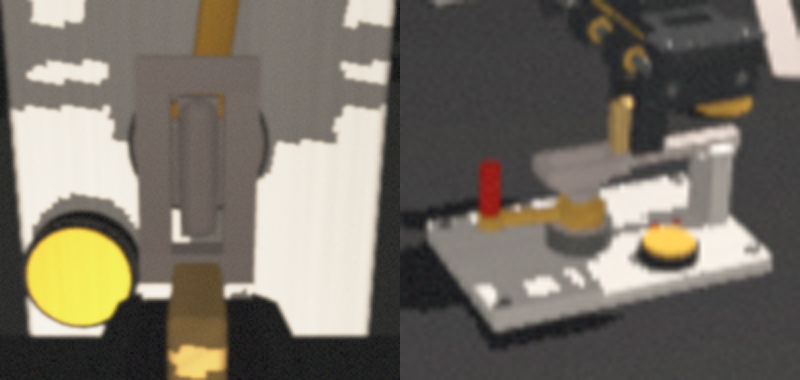

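The left crop shows the wing inside the slot (columns 181..216 in the slot's 168..224, lower end 237 against slot end 243). The right crop shows the arm just above the cheeks. No contact force yet.

```bash
python3 - <<'E'
from h import *
p=dict(np.load('w6.npz'));W=cloud(p)
c=lambda a:(np.array(a,float)+.5)/2-.5+np.array([180,100])
zt=77.5
k=ray(p,c([(137,57),(259,57),(254,283),(141,283)]),zt);o=k.mean(0)
yaw=.157;e=np.array([np.cos(yaw),np.sin(yaw)]);n=np.array([-e[1],e[0]])
def loc(a,z): d=(ray(p,c(a),z)-o)[:,:2];return np.c_[d@e,d@n].round(1).tolist()
for a in ((152,180),(242,180),(198,150)):
    u,v=c(a).round().astype(int);print(W[v,u,2])
print(o,'slot',loc([(168,160),(224,160),(196,95),(196,258)],zt),loc([(196,243)],zt-10))
print('wing',loc([(197,97),(199,150),(200,237)],70.5),loc([(181,160),(216,160)],67))
E
```

```text
77.3890468461286
76.77913848992819
72.95968843934116
[540.90506372  24.41101306  77.5       ] slot [[-3.8, -7.0], [-3.8, 6.2], [-19.0, -0.4], [20.8, -0.4]] [[20.3, -0.4]]
wing [[-17.8, -0.2], [-4.9, 0.3], [17.6, 0.6]] [[-1.7, -4.2], [-1.7, 4.6]]
```

>>> play_rows([
  [0.002,0.002,0,0,0,0,1],
  [0,0,0.01,0,0,0,1],
  [0,0,0.01,0,0,0,1],
  [0,0,0.006,0,0,0,1],
  [0,0,0.005,0,0,0,1],
  [0,0,0,0,0,0,1],
])

```text
time_s: 8.65
tcp_pos: [579.3, 31.2, 68.1]
eef_rot: [-0.08, 0.997, 0.0, -0.0]
contact_force: [-0.2, -0.3, -1.0]
gripper_width: 0.131
gripper_force: 40.0
```

>>> play_rows([
  [0,0,0.004,0,0,0,1],
  [0,0,0,0,0,0,1],
  [0,0,0,0,0,0,1],
])

```text
time_s: 8.95
tcp_pos: [579.6, 31.2, 67.8]
eef_rot: [-0.08, 0.997, -0.0, 0.0]
contact_force: [-3.2, 0.4, 5.5]
gripper_width: 0.133
gripper_force: 40.0
```

>>> play_rows([
  [0,0,0,0,0,0,0.3],
  [0,0,0,0,0,0,0.3],
  [0,0,0,0,0,0,0.3],
  [0,0,-0.05,0,0,0,0.3],
  [0,0,-0.1,0,0,0,0.3],
  [0,0,-0.1,0,0,0,0.3],
  [0.1,0.1,-0.08,0,0,0,0.3],
  [0.1,0.1,0,0,0,0,0.3],
  [0,0,0,0,0,0,0.3],
  [0,0,0,0,0,0,0.3],
])

```text
time_s: 9.95
tcp_pos: [510.6, 81.3, 167.2]
eef_rot: [-0.081, 0.997, -0.0, 0.001]
contact_force: [-0.5, -0.9, 0.5]
gripper_width: 0.35
gripper_force: 0.0
```

```bash
python3 - <<'E'
from h import *
go((483,23,67.5),np.pi/2+.16)
p=viewer.snapshot('top');W=cloud(p);save(p,'top7.png')
q=viewer.snapshot('side');a=q['pixels'][160:255,250:350,::-1];b=p['pixels'][110:230,200:320,::-1]
w=viewer.snapshot('wrist')['pixels'][:,:,::-1]
cv2.imwrite('pics/c7.png',np.hstack([cv2.resize(a,(400,380),interpolation=2),cv2.resize(w,None,fx=.7,fy=.7)[:, :,:].copy() if 0 else cv2.resize(b,(380,380),interpolation=2)]))
Q=cloud(q)
for P,n in((p,'top'),(q,'side')):
  for t in('knob_mid','key'):
    for d in masks_of(P,t):
      w=cloud(P)[d['mask']];print(n,t,d['score'],d['uv'],np.nanmedian(w,0).round(1))
r=np.array(p['pixels']).astype(int);m=(r[...,0]>120)&(r[...,1]<60)&(r[...,2]<60);W2=W[m];s=(abs(W2[:,0]-490)<60)&(abs(W2[:,1]-25)<90);print('red top',W2[s].mean(0),s.sum())
r=np.array(q['pixels']).astype(int);m=(r[...,0]>120)&(r[...,1]<60)&(r[...,2]<60);W2=Q[m];s=(abs(W2[:,0]-490)<60)&(abs(W2[:,1]-25)<90)&(W2[:,2]>40);print('red side',W2[s].mean(0),s.sum())
E
```

```text
tcp [510.6  81.3 167.2] yaw 1.732 q6 -1.62 F [-0.5 -0.9  0.5] w 0.35 t 9.95
shift [ 0.1227 -0.1768  0.3323] turn [-0.0001  0.0006  0.0004] rows>= 2.375299131864681 0.016448513186116495
top knob_mid 0.45 [432.6, 349.2] [ 167.9 -331.1   76.2]
side knob_mid 0.64 [129.4, 324.9] [ 169.6 -336.5   63.6]
side knob_mid 0.58 [163.7, 186.2] [213.5 187.6  61.7]
side knob_mid 0.49 [271.0, 210.2] [483.3  19.2  55.3]
side knob_mid 0.34 [300.8, 222.6] [546.3   9.3  13.8]
side key 0.75 [305.6, 198.1] [571.4  26.1  65.6]
side key 0.48 [330.6, 181.5] [711.2 226.6  24.8]
red top [nan nan nan] 0
red side [481.03110366  19.34328012  64.31911918] 60<stdin>:12: RuntimeWarning: Mean of empty slice.
  ret = um.true_divide(
```

View pics/c7.png

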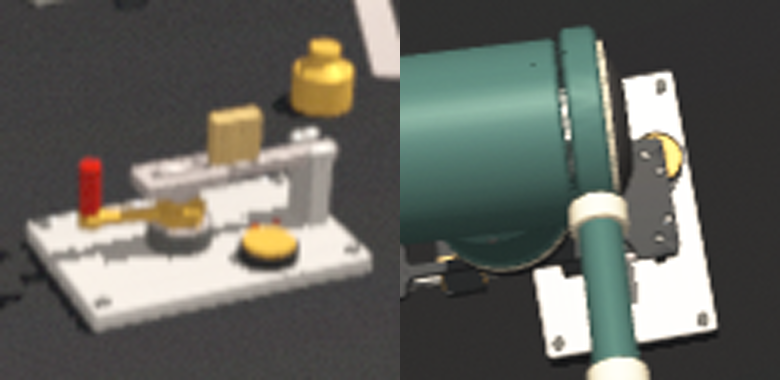

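The key lies flat with its arm between the cheeks (side crop: frame at (165,175), tab (235,135), arm between the cheeks at (310,150)), and the knob stands at (90,185). Next I go to the knob with the fingers tangential.

>>> play_rows([
  [0.065,-0.09,0,0,0,0,0.3],
  [0.065,-0.089,0,0,0,0,0.3],
  [0,0,0.08,0,0,0.035,0.3],
  [0,0,0.1,0,0,0,0.3],
  [0,0,0,0,0,0,0.3],
  [0,0,0,0,0,0,0.3],
])

```text
time_s: 10.9
tcp_pos: [480.2, 21.5, 111.7]
eef_rot: [-0.025, 1.0, 0.0, -0.001]
contact_force: [-0.4, -0.2, 0.7]
gripper_width: 0.348
gripper_force: 0.0
```

```bash
python3 - <<'E'
from h import *
go((481,22,52),1.62)
p=viewer.snapshot('wrist');W=cloud(p);r=np.array(p['pixels']).astype(int);m=(r[...,0]>90)&(r[...,1]<50)&(r[...,2]<50)
n,l,st,ce=cv2.connectedComponentsWithStats(m.astype(np.uint8))
for i in range(1,n):
    if st[i,4]>15:
        w=W[l==i];w=w[np.isfinite(w[:,0])];print(st[i],ce[i].round(),w.mean(0).round(1),w.max(0).round(1),'top',w[w[:,2]>74].mean(0).round(1) if (w[:,2]>74).any() else 0)
q=viewer.snapshot('side')
for d in masks_of(q,'key')[:1]: 
    w=cloud(q)[d['mask']];print('key',d['uv'],np.nanmedian(w,0))
E
```

```text
tcp [480.2  21.5 111.7] yaw 1.62 q6 -1.63 F [-0.4 -0.2  0.7] w 0.348 t 10.9
shift [-0.0031  0.0015  0.1991] turn [ 0.     -0.0007  0.0001] rows>= 1.1949118751004182 0.014317983105550698
[272 230  20  11  93] [281. 234.] [476.7  23.1  78.2] [480.7  29.   80.3] top [476.7  23.1  78.2]
key [305.7, 196.5] [571.78566266  26.07021106  65.88155156]
```

>>> play_rows([
  [0,0.004,0.08,0,0,0,0.3],
  [0,0,0.08,0,0,0,0.3],
  [0,0,0.035,0,0,0,0.3],
  [0,0,0,0,0,0,0.3],
  [0,0,0,0,0,0,1],
  [0,0,0,0,0,0,1],
  [0,0,0,0,0,0,1],
  [0,0,0,0,0,0,1],
], squeeze=30)

```text
time_s: 11.85
tcp_pos: [481.5, 23.0, 54.7]
eef_rot: [-0.025, 1.0, 0.0, 0.001]
contact_force: [0.1, 0.6, 2.1]
gripper_width: 0.153
gripper_force: 30.0
```

>>> play_rows([
  [-0.0002,0.01,0,0,0,0.016,1],
  [-0.0002,0.01,0,0,0,0.016,1],
  [-0.0002,0.01,0,0,0,0.016,1],
  [-0.0002,0.01,0,0,0,0.016,1],
  [-0.0002,0.01,0,0,0,0.016,1],
  [0,0,0,0,0,0,1],
])

```text
time_s: 12.45
tcp_pos: [482.6, 37.6, 54.5]
eef_rot: [0.1, 0.995, -0.0, 0.001]
contact_force: [0.1, -1.6, 3.4]
gripper_width: 0.15
gripper_force: 30.0
```

```bash
cat >> h.py <<'E'
def st():
    s=manip.sense();M=R.from_quat(s['eef_rot']).as_matrix();c=np.array([541,25])
    d=np.array(s['tcp_pos'])[:2]-c;a=np.arctan2(d[1],d[0])%(2*np.pi)
    print('ang',round(a,3),'r',np.hypot(*d).round(1),'yaw+pi/2',np.arctan2(M[1,1],M[0,1])+np.pi/2,'Ftool',(M.T@np.array(s['contact_force'])).round(2),'F',np.round(s['contact_force'],1),'t',s['time_s'],'q6',s['q'][5])
E
python3 -c "
from h import *
st();st()"
```

```text
ang 2.93 r 59.7 yaw+pi/2 2.9404843114523347 Ftool [-0.45 -1.56 -3.4 ] F [ 0.1 -1.6  3.4] t 12.45 q6 -1.3422509255970565
ang 2.93 r 59.7 yaw+pi/2 2.9404843114523347 Ftool [-0.45 -1.56 -3.4 ] F [ 0.1 -1.6  3.4] t 12.45 q6 -1.3422509255970565
```

>>> play_rows([
  [-0.0002,0.01,0,0,0,0.016,1],
  [-0.0002,0.01,0,0,0,0.016,1],
  [-0.0002,0.01,0,0,0,0.016,1],
  [-0.0002,0.01,0,0,0,0.016,1],
  [-0.0002,0.01,0,0,0,0.016,1],
  [-0.0002,0.01,0,0,0,0.016,1],
  [0,0,0,0,0,0,1],
])

```text
time_s: 13.15
tcp_pos: [488.7, 54.4, 54.3]
eef_rot: [0.248, 0.969, -0.0, 0.001]
contact_force: [1.6, -2.1, 2.6]
gripper_width: 0.147
gripper_force: 30.0
```

```bash
python3 -c "
from h import *
st()"
```

```text
ang 2.63 r 60.0 yaw+pi/2 2.63983686161645 Ftool [-2.43 -1.08 -2.57] F [ 1.6 -2.1  2.6] t 13.15 q6 -1.0078414025020241
```

>>> play_rows([
  [-0.0002,0.008,0,0,0,0.0127,1],
  [-0.0002,0.008,0,0,0,0.0127,1],
  [0,0,0,0,0,0,1],
])

```text
time_s: 13.45
tcp_pos: [491.0, 58.4, 54.1]
eef_rot: [0.286, 0.958, -0.0, 0.001]
contact_force: [1.2, -3.3, 2.4]
gripper_width: 0.154
gripper_force: 30.0
```

```bash
python3 -c "
from h import *
st()"
```

```text
ang 2.552 r 60.2 yaw+pi/2 2.560587689509137 Ftool [-2.85 -2.09 -2.44] F [ 1.2 -3.3  2.4] t 13.45 q6 -0.9208117357321751
```

>>> play_rows([
  [-0.0002,0.008,0,0,0,0.0127,1],
  [0,0,0,0,0,0,1],
])

```text
time_s: 13.65
tcp_pos: [492.2, 60.4, 54.0]
eef_rot: [0.305, 0.952, 0.0, 0.001]
contact_force: [2.6, -3.2, 3.5]
gripper_width: 0.145
gripper_force: 30.0
```

```bash
python3 -c "
from h import *
st()"
```

```text
ang 2.513 r 60.3 yaw+pi/2 2.520796312822512 Ftool [-3.97 -1.1  -3.45] F [ 2.6 -3.2  3.5] t 13.65 q6 -0.8772692414174968
```

>>> play_rows([
  [-0.0015,0.008,0,0,0,0.0127,1],
  [-0.0005,0.008,0,0,0,0.0127,1],
  [0,0,0,0,0,0,1],
])

```text
time_s: 13.95
tcp_pos: [495.2, 64.2, 53.9]
eef_rot: [0.343, 0.939, 0.0, 0.0]
contact_force: [0.3, -3.1, 4.0]
gripper_width: 0.145
gripper_force: 30.0
```

```bash
python3 -c "
from h import *
st()"
```

```text
ang 2.434 r 60.3 yaw+pi/2 2.4409508518177114 Ftool [-2.27 -2.16 -3.98] F [ 0.3 -3.1  4. ] t 13.95 q6 -0.7910895399125895
```

>>> play_rows([
  [-0.0005,0.008,0,0,0,0.0127,1],
  [-0.0005,0.008,0,0,0,0.0127,1],
  [0,0,0,0,0,0,1],
])

```text
time_s: 14.25
tcp_pos: [498.4, 67.7, 53.9]
eef_rot: [0.38, 0.925, 0.0, -0.0]
contact_force: [0.3, -1.6, 4.9]
gripper_width: 0.145
gripper_force: 30.0
```

```bash
python3 -c "
from h import *
st()"
```

```text
ang 2.356 r 60.3 yaw+pi/2 2.361054628687248 Ftool [-1.32 -0.9  -4.92] F [ 0.3 -1.6  4.9] t 14.25 q6 -0.7050032513575061
```

>>> play_rows([
  [-0.0005,0.008,-0.003,0,0,0.0127,1],
  [-0.0003,0.008,0,0,0,0.0127,1],
  [0,0,0,0,0,0,1],
])

```text
time_s: 14.55
tcp_pos: [501.6, 70.5, 54.2]
eef_rot: [0.417, 0.909, -0.0, -0.0]
contact_force: [1.1, -3.0, 1.2]
gripper_width: 0.152
gripper_force: 30.0
```

```bash
python3 -c "
from h import *
st()"
```

```text
ang 2.284 r 60.2 yaw+pi/2 2.2814792945295626 Ftool [-2.94 -1.14 -1.19] F [ 1.1 -3.   1.2] t 14.55 q6 -0.6196879429016008
```

>>> play_rows([
  [-0.0005,0.008,0,0,0,0.0127,1],
  [-0.0003,0.008,0,0,0,0.0127,1],
  [0,0,0,0,0,0,1],
])

```text
time_s: 14.85
tcp_pos: [505.4, 73.5, 54.2]
eef_rot: [0.453, 0.892, -0.0, -0.0]
contact_force: [0.1, -3.7, 2.4]
gripper_width: 0.152
gripper_force: 30.0
```

```bash
python3 -c "
from h import *
st()"
```

```text
ang 2.204 r 60.2 yaw+pi/2 2.2017179365297883 Ftool [-3.02 -2.14 -2.41] F [ 0.1 -3.7  2.4] t 14.85 q6 -0.5351009994429203
```

>>> play_rows([
  [-0.001,0.008,0,0,0,0.0127,1],
  [-0.0005,0.008,0,0,0,0.0127,1],
  [0,0,0,0,0,0,1],
])

```text
time_s: 15.15
tcp_pos: [509.5, 76.1, 54.3]
eef_rot: [0.488, 0.873, -0.0, -0.001]
contact_force: [-1.1, -2.4, 2.5]
gripper_width: 0.147
gripper_force: 30.0
```

```bash
python3 -c "
from h import *
st()"
```

```text
ang 2.124 r 60.0 yaw+pi/2 2.1217188839430907 Ftool [-1.45 -2.16 -2.46] F [-1.1 -2.4  2.5] t 15.15 q6 -0.451483454158501
```

>>> play_rows([
  [-0.001,0.008,0,0,0,0.0127,1],
  [-0.0003,0.008,0,0,0,0.0127,1],
  [0,0,0,0,0,0,1],
])

```text
time_s: 15.45
tcp_pos: [513.8, 78.4, 54.4]
eef_rot: [0.523, 0.853, -0.0, -0.001]
contact_force: [-1.1, -1.0, 2.9]
gripper_width: 0.148
gripper_force: 30.0
```

```bash
python3 -c "
from h import *
st()"
```

```text
ang 2.042 r 59.9 yaw+pi/2 2.0419959964935543 Ftool [-0.38 -1.46 -2.91] F [-1.1 -1.   2.9] t 15.45 q6 -0.36857402516096127
```

>>> play_rows([
  [-0.0003,0.008,0,0,0,0.0127,1],
  [-0.0003,0.008,0,0,0,0.0127,1],
  [0,0,0,0,0,0,1],
])

```text
time_s: 15.75
tcp_pos: [518.3, 80.4, 54.4]
eef_rot: [0.556, 0.831, -0.0, -0.001]
contact_force: [-1.7, -0.5, 3.9]
gripper_width: 0.142
gripper_force: 30.0
```

```bash
python3 -c "
from h import *
st()"
```

```text
ang 1.96 r 59.9 yaw+pi/2 1.9622374125151474 Ftool [ 0.22 -1.72 -3.92] F [-1.7 -0.5  3.9] t 15.75 q6 -0.2859999092308842
```

>>> play_rows([
  [-0.0003,0.008,0,0,0,0.0127,1],
  [-0.0003,0.008,0,0,0,0.0127,1],
  [0,0,0,0,0,0,1],
])

```text
time_s: 16.05
tcp_pos: [522.9, 82.0, 54.5]
eef_rot: [0.589, 0.808, 0.0, -0.0]
contact_force: [-1.7, -0.2, 3.6]
gripper_width: 0.147
gripper_force: 30.0
```

```bash
python3 -c "
from h import *
st()"
```

```text
ang 1.878 r 59.8 yaw+pi/2 1.8824151683013306 Ftool [ 0.39 -1.72 -3.64] F [-1.7 -0.2  3.6] t 16.05 q6 -0.20415259689792525
```

>>> play_rows([
  [-0.0003,0.008,0,0,0,0.0127,1],
  [0,0,0,0,0,0,1],
])

```text
time_s: 16.25
tcp_pos: [525.3, 82.6, 54.5]
eef_rot: [0.605, 0.796, 0.0, -0.0]
contact_force: [-2.9, 1.5, 4.2]
gripper_width: 0.146
gripper_force: 30.0
```

```bash
python3 -c "
from h import *
st()"
```

```text
ang 1.836 r 59.7 yaw+pi/2 1.8424943805011518 Ftool [ 2.21 -2.35 -4.19] F [-2.9  1.5  4.2] t 16.25 q6 -0.16348078380737088
```

>>> play_rows([
  [-0.0003,0.008,0,0,0,0.0127,1],
  [0,0,0,0,0,0,1],
])

```text
time_s: 16.45
tcp_pos: [527.8, 83.2, 54.5]
eef_rot: [0.621, 0.784, 0.0, -0.0]
contact_force: [-2.6, 1.7, 4.0]
gripper_width: 0.147
gripper_force: 30.0
```

```bash
python3 -c "
from h import *
st()"
```

```text
ang 1.794 r 59.7 yaw+pi/2 1.8025040712235518 Ftool [ 2.26 -2.1  -3.98] F [-2.6  1.7  4. ] t 16.45 q6 -0.1229337019648029
```

>>> play_rows([
  [0.001,0.008,-0.002,0,0,0.0127,1],
  [0,0,0,0,0,0,1],
])

```text
time_s: 16.65
tcp_pos: [529.8, 83.6, 54.7]
eef_rot: [0.636, 0.772, -0.0, -0.0]
contact_force: [-1.8, 0.2, 2.4]
gripper_width: 0.147
gripper_force: 30.0
```

```bash
python3 -c "
from h import *
st()"
```

```text
ang 1.76 r 59.7 yaw+pi/2 1.7628744063213526 Ftool [ 0.5  -1.77 -2.37] F [-1.8  0.2  2.4] t 16.65 q6 -0.08190847694644499
```

>>> play_rows([
  [0.0003,0.008,0,0,0,0.0127,1],
  [0,0,0,0,0,0,1],
])

```text
time_s: 16.85
tcp_pos: [532.2, 84.1, 54.7]
eef_rot: [0.651, 0.759, -0.0, -0.0]
contact_force: [-1.8, -1.1, 1.1]
gripper_width: 0.146
gripper_force: 30.0
```

```bash
python3 -c "
from h import *
st()"
```

```text
ang 1.719 r 59.7 yaw+pi/2 1.7228066434109213 Ftool [-0.84 -2.   -1.05] F [-1.8 -1.1  1.1] t 16.85 q6 -0.041410964646766524
```

>>> play_rows([
  [-0.0003,0.008,0,0,0,0.0127,1],
  [0,0,0,0,0,0,1],
])

```text
time_s: 17.05
tcp_pos: [534.6, 84.3, 54.8]
eef_rot: [0.666, 0.746, -0.0, -0.0]
contact_force: [-2.5, -0.2, 0.8]
gripper_width: 0.148
gripper_force: 30.0
```

```bash
python3 -c "
from h import *
st()"
```

```text
ang 1.678 r 59.7 yaw+pi/2 1.6828567647213797 Ftool [ 0.12 -2.52 -0.84] F [-2.5 -0.2  0.8] t 17.05 q6 -0.0014806754376596098
```

>>> play_rows([
  [-0.0003,0.008,0,0,0,0.0127,1],
  [0,0,0,0,0,0,1],
])

```text
time_s: 17.25
tcp_pos: [537.1, 84.5, 54.8]
eef_rot: [0.681, 0.732, -0.0, -0.0]
contact_force: [-1.8, -0.6, 0.5]
gripper_width: 0.149
gripper_force: 30.0
```

```bash
python3 -c "
from h import *
st()"
```

```text
ang 1.636 r 59.7 yaw+pi/2 1.6429329180399173 Ftool [-0.46 -1.88 -0.54] F [-1.8 -0.6  0.5] t 17.25 q6 0.038295510997397836
```

>>> play_rows([
  [-0.0003,0.008,0,0,0,0.0127,1],
  [0,0,0,0,0,0,1],
])

```text
time_s: 17.45
tcp_pos: [538.3, 84.8, 54.6]
eef_rot: [0.696, 0.718, -0.001, -0.001]
contact_force: [-3.9, 0.5, 2.9]
gripper_width: 0.149
gripper_force: 30.0
```

```bash
python3 -c "
from h import *
st()
q=viewer.snapshot('side');cv2.imwrite('pics/s8.png',cv2.resize(q['pixels'][160:255,250:350,::-1],(700,600),interpolation=2))
"
```

```text
ang 1.615 r 59.8 yaw+pi/2 1.6027332167011341 Ftool [ 0.66 -3.92 -2.88] F [-3.9  0.5  2.9] t 17.45 q6 0.07798490078132059
```

View pics/s8.png

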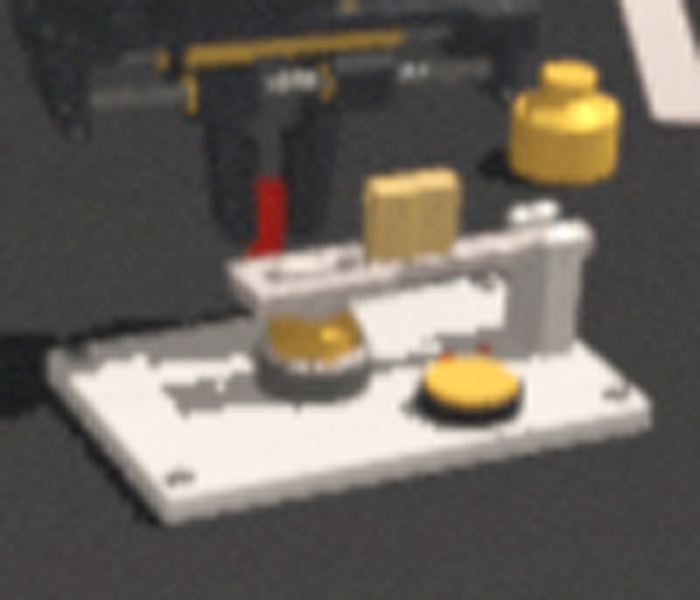

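The key still lies flat in the post and the fingers hold the red knob at (268,215). The force is rising, so the nut has reached its seat. I now load it in small steps.

>>> play_rows([
  [0,0.005,0,0,0,0,1],
  [0,0,0,0,0,0,1],
])

```text
time_s: 17.7
tcp_pos: [539.3, 84.9, 54.5]
eef_rot: [0.696, 0.718, -0.001, -0.001]
contact_force: [-6.7, 0.7, 3.7]
gripper_width: 0.14
gripper_force: 30.1
```

```bash
python3 -c "
from h import *
st()"
```

```text
ang 1.6 r 59.9 yaw+pi/2 1.6030739234190297 Ftool [ 0.96 -6.69 -3.64] F [-6.7  0.7  3.7] t 17.7 q6 0.0774585944456501
```

>>> play_rows([
  [0,0.005,0,0,0,0,1],
  [0,0,0,0,0,0,1],
])

```text
time_s: 17.9
tcp_pos: [540.4, 85.0, 54.4]
eef_rot: [0.696, 0.718, -0.002, -0.002]
contact_force: [-7.9, 1.3, 4.5]
gripper_width: 0.148
gripper_force: 30.1
```

```bash
python3 -c "
from h import *
st()"
```

```text
ang 1.581 r 60.0 yaw+pi/2 1.6030707079779871 Ftool [ 1.5  -7.83 -4.43] F [-7.9  1.3  4.5] t 17.9 q6 0.07725672622240065
```

>>> play_rows([
  [0,0.006,0,0,0,0,1],
  [0,0,0,0,0,0,1],
])

```text
time_s: 18.1
tcp_pos: [541.7, 85.1, 54.3]
eef_rot: [0.696, 0.718, -0.002, -0.002]
contact_force: [-8.0, 1.2, 5.2]
gripper_width: 0.147
gripper_force: 30.1
```

```bash
python3 -c "
from h import *
st()"
```

```text
ang 1.559 r 60.1 yaw+pi/2 1.6030604680275056 Ftool [ 1.51 -7.99 -5.14] F [-8.   1.2  5.2] t 18.1 q6 0.07695610610045953
```

>>> play_rows([
  [0,0.006,0,0,0,0,1],
  [0,0,0,0,0,0,1],
  [0,0,0,0,0,0,1],
])

```text
time_s: 18.4
tcp_pos: [543.0, 85.1, 54.2]
eef_rot: [0.696, 0.718, -0.002, -0.002]
contact_force: [-9.8, 1.3, 4.9]
gripper_width: 0.149
gripper_force: 30.2
```

```bash
python3 -c "
from h import *
st()"
```

```text
ang 1.537 r 60.2 yaw+pi/2 1.6030811333722939 Ftool [ 1.62 -9.8  -4.81] F [-9.8  1.3  4.9] t 18.4 q6 0.07673024736218562
```

>>> play_rows([
  [-0.0003,0.006,0,0,0,0.006,1],
  [0,0,0,0,0,0,1],
  [0,0,0,0,0,0,1],
])

```text
time_s: 18.7
tcp_pos: [544.4, 85.2, 54.1]
eef_rot: [0.702, 0.712, -0.003, -0.003]
contact_force: [-9.5, 1.9, 5.9]
gripper_width: 0.148
gripper_force: 30.2
```

```bash
python3 -c "
from h import *
st()"
```

```text
ang 1.515 r 60.3 yaw+pi/2 1.5841110745350084 Ftool [ 2.   -9.48 -5.86] F [-9.5  1.9  5.9] t 18.7 q6 0.09520980677366667
```

>>> play_rows([
  [-0.0003,0.005,0,0,0,0.006,1],
  [0,0,0,0,0,0,1],
  [0,0,0,0,0,0,1],
])

```text
time_s: 19.0
tcp_pos: [545.4, 85.2, 54.0]
eef_rot: [0.709, 0.705, -0.003, -0.003]
contact_force: [-10.5, 1.5, 6.8]
gripper_width: 0.149
gripper_force: 30.2
```

```bash
python3 -c "
from h import *
st()"
```

```text
ang 1.497 r 60.3 yaw+pi/2 1.5652897637029863 Ftool [  1.43 -10.53  -6.69] F [-10.5   1.5   6.8] t 19.0 q6 0.11358375739490784
```

>>> play_rows([
  [-0.0003,0.005,0,0,0,0.006,1],
  [0,0,0,0,0,0,1],
  [0,0,0,0,0,0,1],
])

```text
time_s: 19.3
tcp_pos: [546.5, 85.2, 53.9]
eef_rot: [0.716, 0.698, -0.003, -0.003]
contact_force: [-12.6, 1.6, 7.6]
gripper_width: 0.148
gripper_force: 30.2
```

```bash
python3 -c "
from h import *
st()"
```

```text
ang 1.479 r 60.4 yaw+pi/2 1.5464237437597423 Ftool [  1.34 -12.74  -7.44] F [-12.6   1.6   7.6] t 19.3 q6 0.13193086406722251
```

>>> play_rows([
  [0,-0.004,0,0,0,0,1],
  [0,-0.004,0,0,0,0,1],
  [0,0,0,0,0,0,1],
])

```text
time_s: 19.6
tcp_pos: [545.5, 85.0, 54.2]
eef_rot: [0.716, 0.698, -0.002, -0.002]
contact_force: [-8.7, 1.7, 5.5]
gripper_width: 0.15
gripper_force: 30.1
```

```bash
python3 -c "
from h import *
st()"
```

```text
ang 1.495 r 60.2 yaw+pi/2 1.5465961588750186 Ftool [ 1.53 -8.81 -5.45] F [-8.7  1.7  5.5] t 19.6 q6 0.1325584379263166
```

>>> play_rows([
  [0,-0.006,0,0,0,0,1],
  [0,0,0,0,0,0,1],
  [0,0,0,0,0,0,0.4],
  [0,0,0,0,0,0,0.4],
  [0,0,0,0,0,0,0.4],
  [0,0,0,0,0,0,0.4],
  [0,0,-0.05,0,0,0,0.4],
  [0,0,-0.1,0,0,0,0.4],
  [0,0,-0.12,0,0,0,0.4],
  [0,0,-0.1,0,0,0,0.4],
])

```text
time_s: 20.6
tcp_pos: [547.7, 84.9, 169.1]
eef_rot: [0.716, 0.698, 0.001, 0.001]
contact_force: [0.6, 0.3, -0.0]
gripper_width: 0.299
gripper_force: 0.0
```

```bash
python3 - <<'E'
from h import *
st()
q=viewer.snapshot('side')
for d in masks_of(q,'key')[:1]: 
    w=cloud(q)[d['mask']];print('key',d['uv'],np.nanmedian(w,0))
Q=cloud(q);r=np.array(q['pixels']).astype(int);m=(r[...,0]>120)&(r[...,1]<60)&(r[...,2]<60);W2=Q[m];s=(abs(W2[:,0]-540)<60)&(abs(W2[:,1]-75)<50)&(W2[:,2]>40);print('red side',W2[s].mean(0),s.sum())
E
```

```text
ang 1.459 r 60.3 yaw+pi/2 1.54467841987573 Ftool [0.35 0.56 0.01] F [ 0.6  0.3 -0. ] t 20.6 q6 0.13493195558591603
key [306.8, 196.5] [575.46877726  26.24558758  65.40463457]
red side [542.1595426   80.49103914  64.69400488] 43
```

```bash
python3 -c "
from station import manip
print(manip.sign_off())"
```

```text
the job is handed in; nothing more can be done
None
```

I handed the job in: the key is fitted over the wing head with its arm in the post, and the jam nut is tightened to about 12.7 N at the knob and let go. The last check showed the key still flat in place, but I could not read the screw angle or washer directly, and `sign_off` gave no verdict.

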